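Tilt the stack of espresso coasters into its box

ROBOT

A 6-joint arm with a two-finger parallel gripper is mounted at the origin on a cart in front of the work surface, level with it; the furniture and walls round the work are solid. World frame = base frame: x ahead of the robot, y to its left, z up, the work surface at z = 0. Lengths are in m, angles in rad, forces in N, time in s.
With the tool pointing down it reaches from about 0.275 to 0.85 m from the base axis. Payload 5.2 kg.
Tool frame: the origin (TCP) lies midway between the tips of the shut fingers; the grasp point (between the pads) lies ctrl.tcp_to_grasp behind it (ctrl.tcp_to_grasp is the distance from the TCP to the grasp point, in m); z points along the fingers, y is the direction in which the jaws open and shut (so a half turn about z gives the same grasp; the last joint's range is limited). The gripper opens to 85 mm and grips with 20 to 120 N. Pads are 22 mm wide; open, the fingers measure 114 mm over their backs; the gripper's body (76 mm by 85 mm) begins 54 mm behind the grasp point. The pads swing forward as they close: fully open they stand 13 mm farther back than shut.
Start: joints at [1.143, 0.259, 1.535, -0, 1.348, -0.203], TCP at [0.123, 0.536, 0.231] pointing down, gripper open.
Joint ranges: [-3.14, 3.14], [-0.91, 2.08], [0.19, 2.58], [-1.22, 4.36], [0.22, 2.71], [-3.12, 3.12]. Speed limits (rad/s): [2.57, 2.57, 3.14, 3.14, 3.14, 3.14].

INTERFACE

Orientations are given as a rotation vector (axis times angle).
In Python, from station import telemetry, vision, order, ctrl gives the robot as it stands. The module is installed in compiled form; this text tells all that it offers.
- The arm moves only by the tool drive_tool, never from a script. Its argument "commands" is a list of rows, each a list of 7 numbers: the closure, from 0 (fully open) to 1 (shut), then the shift along the tool's x, y, z in m, then the turn, a rotation vector about the tool's x, y, z in rad. A call has 1 to 12 rows; each row shifts and turns the commanded pose from where the row before left it, along the tool's axes as they then stand; what a row does not reach is not made up. A row lasts 1/10 s, in which the tool goes at most 50 mm and 8.59 degrees, less where a joint would pass 70% of its speed; a pose out of reach is approached as far as the arm can. A call is refused whole if a number of a shift passes 0.05 or a number of a turn 0.15, either way. A call with a gripper value outside its range is refused whole. The fingers move at their own pace and stop on an object; "force" is the grip in N (left out, the last holds). Time passes only in rows, so rows that do not move let the fingers close. It gives the time, the measured TCP pose, the force and the opening at its end, in the units of the state.
- telemetry.read_state(): the state, without advancing time (a new reading comes with each control period).
- vision.camera(name): name is "scene" or "top" or "wrist"; returns the picture (420x560x3 uint8, blue, green, red); there is no depth.
- vision.calibration(name): a dict with "K" (3x3 intrinsics, pixels), "origin" and "orientation" of the camera in the world. Camera axes: x right, y down, z forward; pixel columns grow to the right and rows downward; lengths in m; the calibration is good to about 2 mm. A picture is of the moment at which its call begins: read the wrist's pose just before it. calibration takes no time and is no camera call; for the wrist camera it gives the pose at the moment of the call.
- order.job_done(): hands the job in, once; it reports no verdict.
The state is a dict: "time_s": time; "q": joint angles; "qvel": joint speeds; "effort": joint torques, N m; "eef_pos": TCP position; "tcp_rot": TCP orientation; "wrist_force": force on the tool from outside, world axes, zero at the start; "ft_torque": the same for the moment, N m; "width": finger opening in m.
Only numpy, scipy, OpenCV 4.12 (cv2) and the standard library are available. Lean on these libraries where they do the work, as an engineer would, in place of code of your own. Each camera call takes 0.05 s, during which the arm holds its last target.

TASK

Put the stack of three square wooden coasters, which stands on a small round foot, away in the small square wooden box with finger gaps in two opposite sides. Carry the whole stack at once, held by two opposite edges; lean it clearly, about 20 degrees, so that one edge goes down into the box first along one of the two closed walls, then lay it flat on the box's floor, still neatly stacked, and let go.

Things in the scene. Friction and masses are not known exactly. Their poses are not given: they have to be found in the camera images.
- coaster_bottom: Lowest of three equal square coasters, stacked (aligned within 4 degrees) to a loose pile 24 mm high on a round fixed foot (18 mm high, 48 mm wide). Only the grip holds them together: take all three from above, fingertips just past the lowest. 60 x 60 x 8 mm, 30 g, brown wood with a round cork inlay. Origin: centre of its underside; x, y square to its sides, z up.
- coaster_middle: Middle coaster of the pile, 8 mm above the lowest. 60 x 60 x 8 mm, 30 g, brown wood with a round cork inlay. Origin: centre of its underside; x, y square to its sides, z up.
- coaster_top: Top coaster of the pile, 16 mm above the lowest. 60 x 60 x 8 mm, 30 g, brown wood with a round cork inlay. Origin: centre of its underside; x, y square to its sides, z up.
- coaster_box: Square box, light wood, fixed. Outside 90x90 mm, inside 78x78, rim 42 mm and floor 18 mm above the table. Origin: centre of underside, z up. Its -x and +x walls are closed. In the -y and +y sides (left and right of the robot, within 0.3 rad) are finger gaps 50 mm wide, down to the table; floor there only 40 mm wide in y, so fingers holding the pile along y pass down the gaps and can open there.

How it is judged:
On the way:
1. the whole pile, held and leaning at least 7 degrees, has its low edge inside the box (middle of its underside under 43 mm above the table and within 25 mm of the centre) (angle between coaster_bottom's own z axis and vertical above 0.12 rad and z of coaster_bottom in the frame of coaster_box below 0.043 m and horizontal distance between coaster_bottom and coaster_box below 0.025 m and contact force between the fingers and coaster_bottom above 0.3 N and distance between coaster_bottom and coaster_middle below 0.02 m and distance between coaster_bottom and coaster_top below 0.03 m), for 0.15 s.
At the end, for the whole second after the job is handed in: All three coasters lie at rest in the box, flat within 5.7 degrees, stacked in their old order on its floor (each underside within 4.5 mm of its full depth: 18, 26 and 34 mm above the box's underside) and within 16 mm of the box's centre seen from above (horizontal distance between each of coaster_bottom, coaster_middle, coaster_top and coaster_box below 0.016 m and z of coaster_bottom in the frame of coaster_box below 0.0225 m and angle between each of coaster_bottom, coaster_middle, coaster_top's own z axis and vertical below 0.1 rad and linear speed of each of coaster_bottom, coaster_middle, coaster_top below 0.03 m/s and z of coaster_middle in the frame of coaster_box below 0.0305 m and z of coaster_top in the frame of coaster_box below 0.0385 m); the robot touches nothing.
It also fails if it takes over 43 s, if anything falls off the work surface, if the arm or the gripper's body presses on something with over 40 N, if the wrist force passes 120 N, or if a joint passes its speed limit or range.

## Working session

There is one attempt and no reset: what is moved stays moved. The work goes in short steps, Python scripts to look and compute and a tool call to move; the robot and the scene stay as the last step left them, time stands still between calls to the robot, and variables do not carry over. Pictures are saved under pics/ and viewed, and the job is handed in when it is done.

Besides the shell and the picture viewer there is one more tool, called after "Request:" as name(argument=value, ...) on one line, values as JSON. drive_tool: Moves the arm, as the interface text tells. Its arguments: {"type":"object","properties":{"commands":{"type":"array"},"force":{"type":"number"}},"required":["commands"]}

```bash
mkdir -p pics
python3 - <<'E'
from station import telemetry, vision, order, ctrl
import cv2
s=telemetry.read_state()
for k,v in s.items(): print(k,v)
print(ctrl.tcp_to_grasp)
for n in("scene","top","wrist"):
    c=vision.calibration(n); print(n,c)
    cv2.imwrite(f"pics/{n}0.png",vision.camera(n))
E
```

```text
time_s 0.0
q [ 1.14320081e+00  2.59348558e-01  1.53609890e+00 -3.30788627e-06
  1.34801063e+00 -2.02788405e-01]
qvel [ 2.93164772e-04 -1.55772304e-03 -8.68922202e-04  9.85873285e-05
  5.49037505e-04 -1.08015235e-03]
effort [ 1.53275091e-04 -4.46018314e+01 -2.90572482e+01 -2.08853780e-04
  1.18523804e-02 -5.40775420e-05]
eef_pos [0.12234904 0.53566633 0.23046537]
tcp_rot [-3.52317247e-01 -3.12119454e+00  2.78691683e-03]
wrist_force [-0.34764833 -0.4290545   0.01656802]
ft_torque [ 0.02456106 -0.00580876 -0.03592873]
width 0.0852653006500069
0.0187
scene {'K': array([[430.4134913 ,   0.        , 282.62067355],
       [  0.        , 430.4134913 , 210.2782838 ],
       [  0.        ,   0.        ,   1.        ]]), 'origin': array([ 0.00475989, -0.39548253,  0.58842296]), 'orientation': array([-2.0676878 ,  1.04237884, -0.47726174])}
top {'K': array([[522.71946349,   0.        , 280.25205163],
       [  0.        , 522.71946349, 219.554132  ],
       [  0.        ,   0.        ,   1.        ]]), 'origin': array([0.44468655, 0.00525367, 1.06082822]), 'orientation': array([-2.19986968,  2.18237158, -0.08901646])}
wrist {'K': array([[375.38452338,   0.        , 283.54055914],
       [  0.        , 375.38452338, 207.41562832],
       [  0.        ,   0.        ,   1.        ]]), 'origin': array([0.05195587, 0.55281343, 0.37294436]), 'orientation': array([2.27050895, 1.80953311, 0.26242056])}
```

View pics/top0.png

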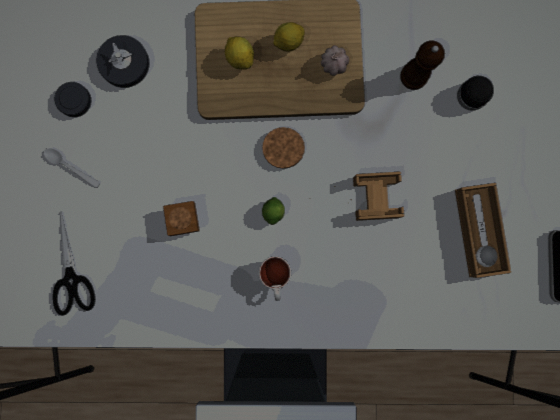

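View pics/scene0.png

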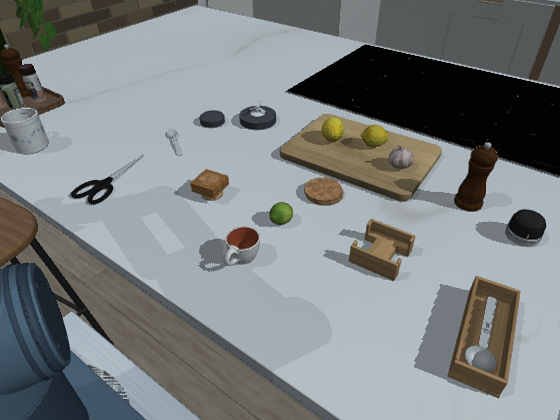

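View pics/wrist0.png

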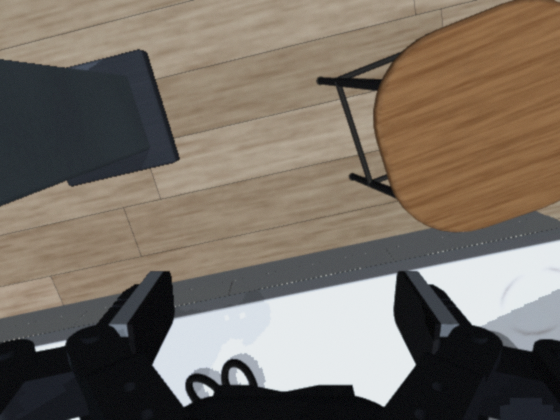

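The top view shows the coaster pile at about (181,218) and the box at about (379,196), with its gaps to the left and right. In the scene view they are at (210,184) and (382,248). Next I measure both.

```bash
cat > h.py <<'E'
import numpy as np, cv2
from scipy.spatial.transform import Rotation as R
def ray(c,uv,z):
    uv=np.atleast_2d(np.float64(uv))
    d=np.c_[uv,np.ones(len(uv))]@np.linalg.inv(c["K"]).T
    d=d@R.from_rotvec(c["orientation"]).as_matrix().T
    o=np.array(c["origin"]); return o+d*((z-o[2])/d[:,2:3])
def proj(c,P):
    p=(np.atleast_2d(P)-c["origin"])@R.from_rotvec(c["orientation"]).as_matrix()
    p=p@c["K"].T; return p[:,:2]/p[:,2:]
E
python3 - <<'E'
from h import *
from station import vision
c=vision.calibration("top"); im=cv2.imread("pics/top0.png")
hsv=cv2.cvtColor(im,cv2.COLOR_BGR2HSV)
m=((hsv[...,1]>90)&(hsv[...,0]<25)).astype(np.uint8)*255
for name,(x,y,w,h) in dict(coaster=(150,190,65,60),box=(345,160,70,72)).items():
    k=np.zeros_like(m);k[y:y+h,x:x+w]=m[y:y+h,x:x+w]
    cs,_=cv2.findContours(k,cv2.RETR_EXTERNAL,cv2.CHAIN_APPROX_NONE)
    pts=max(cs,key=cv2.contourArea); print(name,cv2.contourArea(pts),cv2.minAreaRect(pts))
    W=ray(c,pts[:,0],0.042)[:,:2]
    r=cv2.minAreaRect((W*1000).astype(np.float32));print(r)
a=cv2.resize(im[185:255,145:220],None,fx=5,fy=5,interpolation=cv2.INTER_NEAREST)
b=cv2.resize(im[160:230,345:420],None,fx=5,fy=5,interpolation=cv2.INTER_NEAREST)
a2=cv2.resize(m[185:255,145:220],None,fx=5,fy=5,interpolation=0)
cv2.imwrite("pics/crop.png",np.hstack([a,b]))
E
```

```text
coaster 902.0 ((180.51351928710938, 218.08108520507812), (30.57821273803711, 31.564605712890625), 80.53767395019531)
((517.493896484375, 188.514892578125), (59.87075424194336, 61.501434326171875), 9.970412254333496)
box 1375.5 ((378.34722900390625, 195.47897338867188), (45.76450729370117, 47.33738327026367), 86.53176879882812)
((565.3148193359375, -197.90533447265625), (90.24809265136719, 93.13679504394531), 3.7382993698120117)
```

View pics/crop.png

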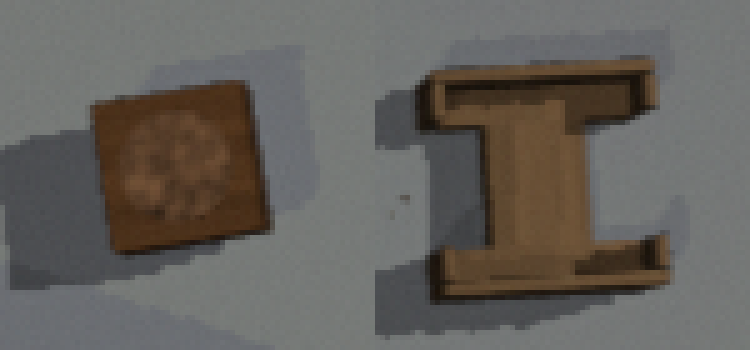

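Request:
drive_tool(commands=[[0,-0.0385,-0.0208,0,0,0,0],[0,-0.0385,-0.0208,0,0,0,0],[0,-0.0385,-0.0208,0,0,0,0],[0,-0.0385,-0.0208,0,0,0,0],[0,-0.0385,-0.0208,0,0,0,0],[0,-0.0385,-0.0208,0,0,0,0],[0,-0.0385,-0.0208,0,0,0,0],[0,-0.0385,-0.0208,0,0,0,0],[0,-0.0385,-0.0208,0,0,0,0],[0,-0.0385,-0.0208,0,0,0,0],[0,-0.0385,-0.0208,0,0,0,0],[0,-0.0385,-0.0208,0,0,0,0]])

```text
time_s: 1.35
eef_pos: [0.5183, 0.1884, 0.2311]
tcp_rot: [-0.353, -3.121, -0.0]
wrist_force: [0.8, 0.9, 0.1]
width: 0.0853
```

Request:
drive_tool(commands=[[0,0,0,0,0,0,-0.096],[0,0,0,0,0,0,-0.096],[0,0,0,0,0,0,-0.096],[0,0,0,0,0,0,-0.096],[0,0,0,0,0,0,0],[0,0,0,0,0,0,0]])

```text
time_s: 1.95
eef_pos: [0.5171, 0.1898, 0.2311]
tcp_rot: [0.246, -3.131, 0.0]
wrist_force: [0.5, 0.5, -0.2]
width: 0.0855
```

Run:
```python
from h import *
from station import telemetry, vision
s=telemetry.read_state(); print(s["time_s"],s["eef_pos"],s["tcp_rot"])
print(R.from_rotvec(s["tcp_rot"]).as_matrix())
c=vision.calibration("wrist"); im=vision.camera("wrist"); np.save("w1.npy",dict(c=c),allow_pickle=True)
print(c["origin"],R.from_rotvec(c["orientation"]).as_matrix()[:,2])
cv2.imwrite("pics/w1.png",im)
print(proj(c,[[.518,.19,.042],s["eef_pos"]]))
```

```text
1.95 [0.51714266 0.18984391 0.23107601] [ 2.45849794e-01 -3.13141377e+00  8.05787018e-05]
[[-9.87747486e-01 -1.56059655e-01 -5.37093581e-04]
 [-1.56059627e-01  9.87747632e-01 -9.36323843e-05]
 [ 5.45125150e-04 -8.66652829e-06 -9.99999851e-01]]
[0.44578301 0.17926612 0.37348434] [ 0.28165346  0.04484475 -0.95846767]
[[282.65897912 180.17794524]
 [281.80119587 275.59056454]]
```

View pics/w1.png

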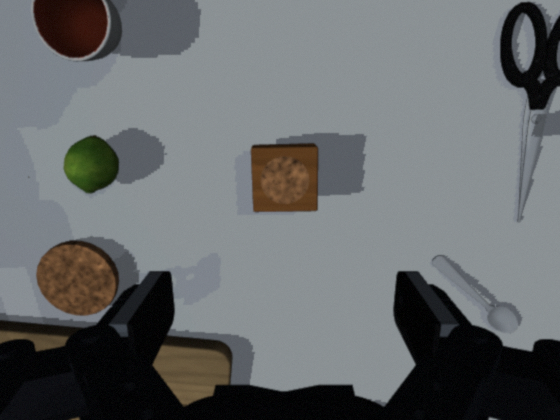

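The wrist view shows the pile at about (284,178), nearly square to the image, with a thin dark side face along its top edge. I'll refine the position and yaw from the top face.

Run:
```python
from h import *
c=np.load("w1.npy",allow_pickle=True).item()["c"]
im=cv2.imread("pics/w1.png"); hsv=cv2.cvtColor(im,cv2.COLOR_BGR2HSV)
for vmin in (0,60,80):
    m=((hsv[...,1]>110)&(hsv[...,0]<25)&(hsv[...,2]>vmin)).astype(np.uint8)
    k=np.zeros_like(m);k[130:230,230:340]=m[130:230,230:340]
    cs,_=cv2.findContours(k,cv2.RETR_EXTERNAL,cv2.CHAIN_APPROX_NONE); p=max(cs,key=cv2.contourArea)
    print(vmin,cv2.boundingRect(p),cv2.minAreaRect(ray(c,p[:,0],.042)[:,:2].astype(np.float32)*1000))
print(hsv[138:220:1,285][:12].tolist(), hsv[180,244:256].tolist(),hsv[180,312:324].tolist(),hsv[205:218,285].tolist())
cv2.imwrite("pics/w1c.png",cv2.resize(im[130:225,235:335],None,fx=6,fy=6,interpolation=0))
```

```text
0 (252, 144, 66, 67) ((515.6536254882812, 191.25787353515625), (60.546138763427734, 58.185997009277344), 9.032363891601562)
60 (252, 147, 66, 64) ((516.9216918945312, 191.4749298095703), (57.911128997802734, 58.232364654541016), 8.95371150970459)
80 (252, 148, 65, 63) ((517.5254516601562, 191.40487670898438), (57.44032669067383, 57.70326614379883), 9.840625762939453)
[[104, 25, 113], [112, 27, 103], [110, 30, 101], [109, 28, 101], [108, 26, 97], [107, 21, 86], [9, 36, 49], [13, 141, 38], [16, 182, 42], [15, 185, 62], [14, 167, 81], [14, 167, 90]] [[111, 24, 140], [107, 26, 139], [109, 29, 142], [107, 29, 142], [109, 26, 140], [108, 24, 140], [108, 24, 138], [115, 12, 123], [11, 75, 98], [13, 155, 92], [15, 172, 92], [14, 175, 92]] [[14, 168, 97], [14, 171, 97], [14, 170, 96], [15, 170, 93], [13, 162, 82], [12, 89, 72], [120, 12, 87], [106, 28, 100], [109, 28, 100], [108, 29, 104], [108, 30, 101], [108, 25, 101]] [[15, 174, 88], [14, 168, 91], [15, 170, 90], [15, 171, 91], [15, 167, 90], [14, 133, 88], [12, 47, 97], [113, 16, 126], [105, 22, 138], [104, 24, 141], [101, 19, 146], [102, 17, 147], [102, 17, 148]]
```

View pics/w1c.png

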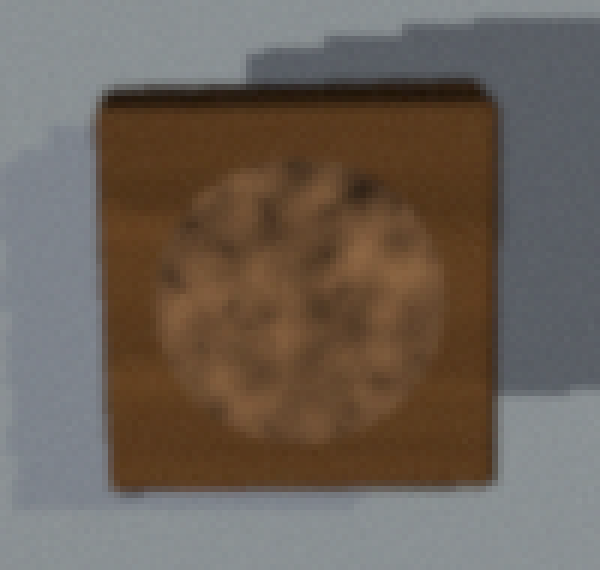

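Request:
drive_tool(commands=[[0,-0.0005,0.0014,0.035,0,0,0],[0,0,0,0.035,0,0,0],[0,0,0,0.035,0,0,0],[0,0,0,0.035,0,0,0],[0,0,0,0.03,0,0,0],[0,0,0,0.02,0,0,0],[0,0,0,0.015,0,0,0],[0,0,0,0.01,0,0,0],[0,0,0,0.008,0,0,0],[0,0,0,0,0,0,0],[0,0,0,0,0,0,0]], force=30)

```text
time_s: 3.1
eef_pos: [0.518, 0.1914, 0.0088]
tcp_rot: [-0.249, 3.131, 0.0]
wrist_force: [-0.1, -0.6, 1.0]
width: 0.0856
```

Run:
```python
from h import *
from station import telemetry, vision
s=telemetry.read_state(); print(s["time_s"],s["eef_pos"],s["tcp_rot"],s["wrist_force"],s["width"])
im=vision.camera("wrist"); sc=vision.camera("scene")
cv2.imwrite("pics/w2.png",im); cv2.imwrite("pics/s2.png",cv2.resize(sc[130:230,150:280],None,fx=6,fy=6,interpolation=cv2.INTER_CUBIC))
```

```text
3.1 [0.51800017 0.19141872 0.00879195] [-2.49378317e-01  3.13086809e+00  7.89185101e-05] [-0.14579978 -0.57093006  1.04322465] 0.08559394990989456
```

View pics/w2.png

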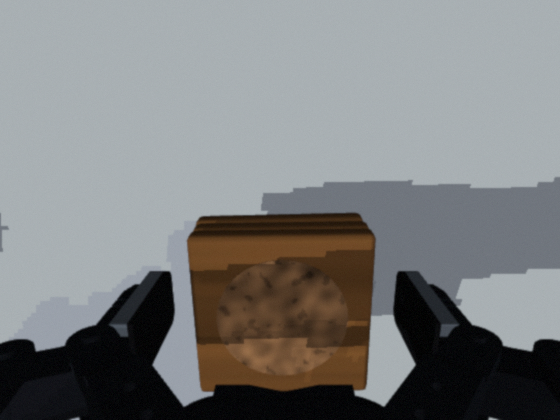

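View pics/s2.png

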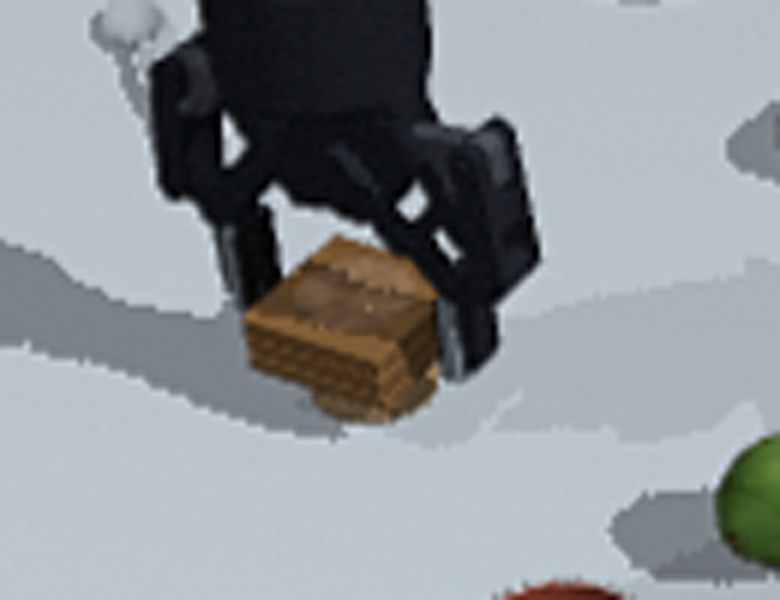

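The pile sits centred between the pads, at about 190–373 px against pads at 174 and 396. I'll go 2 mm deeper and close.

Request:
drive_tool(commands=[[0.1,0,0,0.002,0,0,0],[0.2,0,0,0,0,0,0],[0.25,0,0,0,0,0,0],[0.3,0,0,0,0,0,0],[0.4,0,0,0,0,0,0],[0.6,0,0,0,0,0,0],[1,0,0,0,0,0,0],[1,0,0,0,0,0,0],[1,0,0,0,0,0,0]], force=50)

```text
time_s: 4.1
eef_pos: [0.5178, 0.1913, 0.0067]
tcp_rot: [-0.25, 3.131, -0.0]
wrist_force: [-0.4, -0.7, 6.2]
width: 0.0593
```

Run:
```python
from h import *
from station import telemetry, vision
s=telemetry.read_state(); print(s["time_s"],s["eef_pos"],s["tcp_rot"],s["wrist_force"],s["width"])
im=vision.camera("wrist"); sc=vision.camera("scene")
cv2.imwrite("pics/w3.png",im); cv2.imwrite("pics/s3.png",cv2.resize(sc[130:230,150:280],None,fx=6,fy=6,interpolation=cv2.INTER_CUBIC))
```

```text
4.1 [0.51776959 0.19131048 0.00671706] [-2.49809361e-01  3.13118329e+00 -5.81280204e-05] [-0.44360754 -0.72228854  6.23167253] 0.05926968141685464
```

View pics/w3.png

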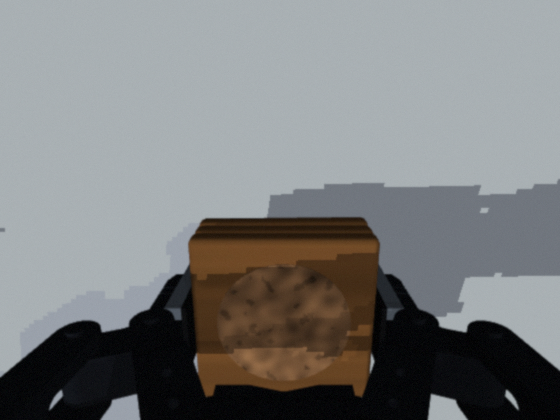

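View pics/s3.png

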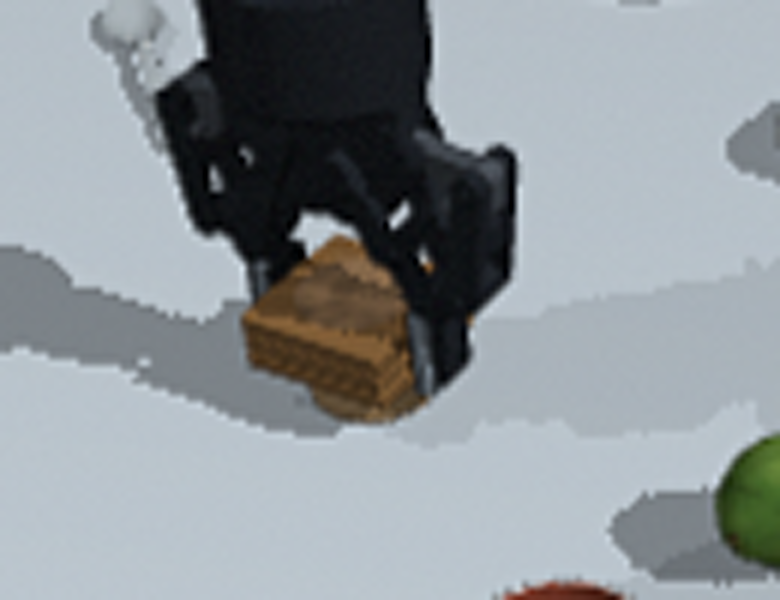

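The grip is good: width 59 mm, pile squared to the pads. I lift it, then stop a little short of the box for a close look.

Request:
drive_tool(commands=[[1,0,0,-0.005,0,0,0],[1,0,0,-0.015,0,0,0],[1,0,0,-0.025,0,0,0],[1,0,0,-0.03,0,0,0],[1,0,0,-0.03,0,0,0],[1,0,0,-0.03,0,0,0],[1,0,0,-0.03,0,0,0],[1,0,0,-0.02,0,0,0],[1,0,0,-0.01,0,0,0]])

```text
time_s: 5.1
eef_pos: [0.5183, 0.1915, 0.2034]
tcp_rot: [-0.25, 3.129, 0.001]
wrist_force: [0.9, -0.3, -0.7]
width: 0.0591
```

Request:
drive_tool(commands=[[1,0.002,-0.02,0,0,0,0],[1,0.005,-0.035,0,0,0,0],[1,0.005,-0.04,0,0,0,0],[1,0.005,-0.04,0,0,0,0],[1,0.006,-0.04,0,0,0,0],[1,0.006,-0.04,0,0,0,0],[1,0.005,-0.04,0,0,0,0],[1,0.005,-0.04,0,0,0,0],[1,0.005,-0.04,0,0,0,0],[1,0.005,-0.03,0,0,0,0],[1,0.005,-0.021,0,0,0,0.046],[1,0,0,0,0,0,0.046]])

```text
time_s: 6.3
eef_pos: [0.5247, -0.2013, 0.1999]
tcp_rot: [0.097, -3.138, -0.0]
wrist_force: [-0.2, 0.8, -0.1]
width: 0.0588
```

Request:
drive_tool(commands=[[1,0,0,0,0,0,0],[1,0,0,0,0,0,0]])

```text
time_s: 6.5
eef_pos: [0.525, -0.1979, 0.2005]
tcp_rot: [0.107, -3.138, -0.002]
wrist_force: [-0.1, 0.8, -1.4]
width: 0.0589
```

Run:
```python
from h import *
from station import telemetry, vision
s=telemetry.read_state(); print(s["time_s"],s["eef_pos"],s["wrist_force"],s["width"]);print(R.from_rotvec(s["tcp_rot"]).as_matrix())
c=vision.calibration("wrist"); im=vision.camera("wrist"); np.save("w4.npy",dict(c=c),allow_pickle=True)
cv2.imwrite("pics/w4.png",im)
print(proj(c,[.5653,-.199,.042]))
```

```text
6.5 [ 0.525046   -0.19792524  0.20050135] [-0.10250791  0.75892921 -1.36900265] 0.058948361202883284
[[-0.99766325 -0.06830993 -0.00134274]
 [-0.06831137  0.99766349  0.00106105]
 [ 0.00126713  0.00115029 -0.99999854]]
[[277.86369792 233.1686763 ]]
```

View pics/w4.png

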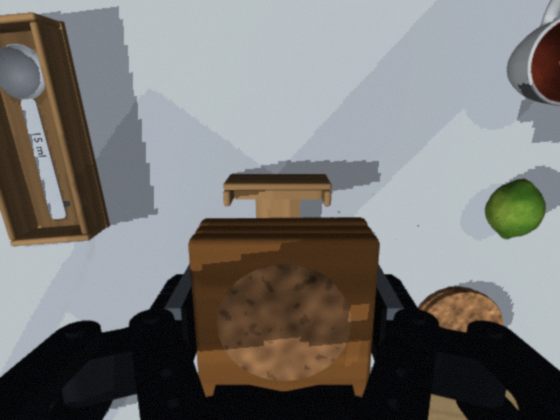

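Run:
```python
from h import *
im=cv2.imread("pics/w4.png")
cv2.imwrite("pics/w4c.png",cv2.resize(im[165:225,215:340],None,fx=6,fy=6,interpolation=0))
```

```text
(no output)
```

View pics/w4c.png

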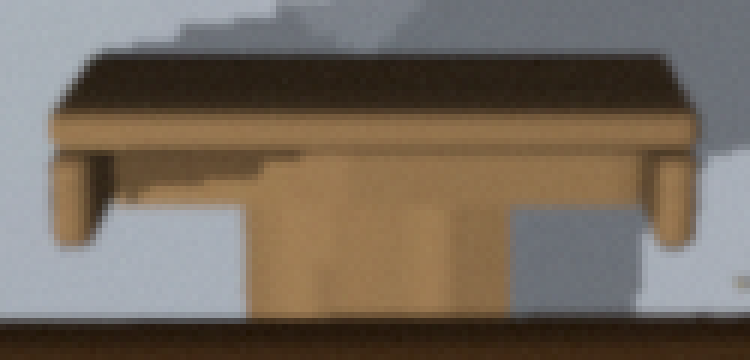

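Run:
```python
from h import *
c=np.load("w4.npy",allow_pickle=True).item()["c"]
P=ray(c,[[215+50/6-.4,165+111/6-.4],[215+696/6-.4,165+111/6-.4]],.042);print(P)
d=P[1]-P[0];print(np.linalg.norm(d)); d/=np.linalg.norm(d)
n=np.array([-d[1],d[0],0]);n*=np.sign(n[0]);print(P.mean(0)+.045*n, np.degrees(np.arctan2(-d[0],d[1])))
```

```text
[[ 0.52469607 -0.24673811  0.042     ]
 [ 0.5187244  -0.15860814  0.042     ]]
0.08833205896634752
[ 0.56660728 -0.19963091  0.042     ] 3.8764226028042774
```

Box centre measured at (0.5665, -0.1995), yaw 3.9°. It agrees with the top view, and the near-wall length of 88 mm against 90 fits. I move above it and lean the pile with its near edge down.

Request:
drive_tool(commands=[[1,-0.01,-0.001,0.01,0,0,0],[1,-0.014,-0.0012,0.025,0,0,0],[1,-0.014,-0.0012,0.025,0,0,0],[1,-0.0102,-0.001,0.02,0,0,0],[1,0,0,0,0,-0.06,0],[1,0,0,0,0,-0.075,0],[1,0,0,0,0,-0.075,0],[1,0,0,0,0,-0.075,0],[1,0,0,0,0,-0.065,0],[1,0,0,0,0,0,0],[1,0,0,0,0,0,0],[1,0,0,0,0,0,0]])

```text
time_s: 7.75
eef_pos: [0.5748, -0.1996, 0.1215]
tcp_rot: [-0.095, 2.791, 0.016]
wrist_force: [-0.3, -1.3, -1.3]
width: 0.0591
```

```bash
cat > chk.py <<'E'
from h import *
from station import telemetry, vision
import sys
s=telemetry.read_state(); M=R.from_rotvec(s["tcp_rot"]).as_matrix()
c=s["eef_pos"]-.0113*M[:,2]; a=np.radians(3.9); u=np.array([np.cos(a),np.sin(a),0]); v=np.array([-u[1],u[0],0])
d=c-[.5665,-.1995,0]
print("t",s["time_s"],"tcp",s["eef_pos"],"F",s["wrist_force"],"w",s["width"])
print("tilt",np.degrees(np.arccos(-M[2,2])),"underside in box mm",1e3*d@u,1e3*d@v,1e3*c[2]); print(M.round(4))
sc=vision.camera("scene")
cv2.imwrite(f"pics/{sys.argv[1]}.png",cv2.resize(sc[180:310,310:460],None,fx=5,fy=4.6,interpolation=cv2.INTER_CUBIC))
cv2.imwrite(f"pics/{sys.argv[1]}w.png",vision.camera("wrist"))
E
python3 chk.py s5
```

```text
t 7.75 tcp [ 0.57475061 -0.19958095  0.12152354] F [-0.32485984 -1.34378868 -1.32095895] w 0.05908182433441276
tilt 20.029075659703775 underside in box mm 4.355790412848346 -0.6346663041321893 132.14010670098725
[[-9.373e-01 -6.800e-02  3.417e-01]
 [-6.410e-02  9.977e-01  2.270e-02]
 [-3.425e-01 -7.000e-04 -9.395e-01]]
```

View pics/s5.png

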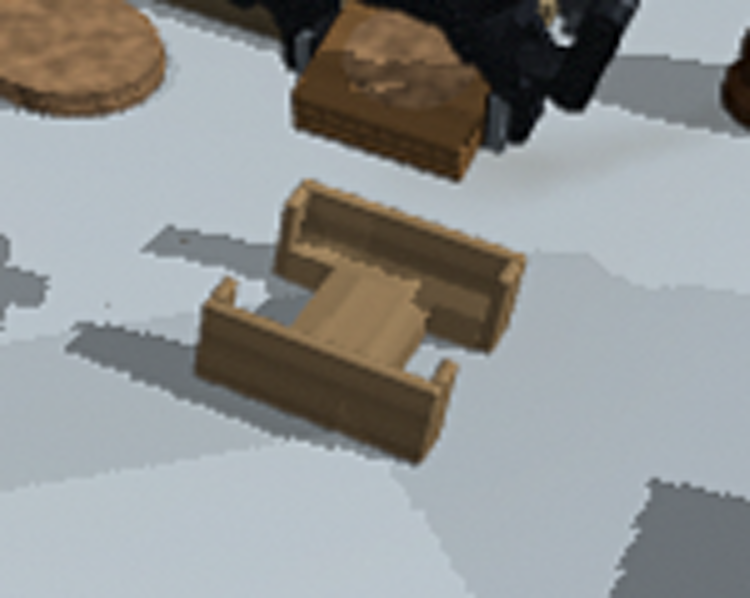

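View pics/s5w.png

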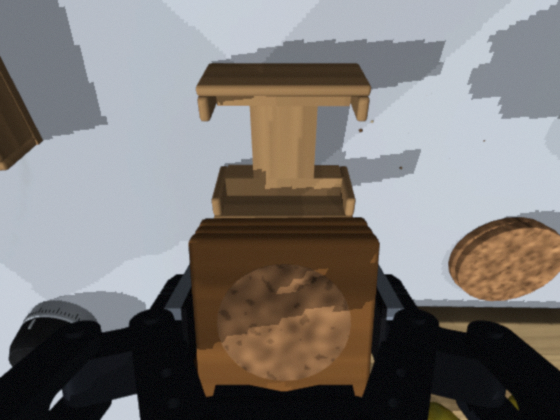

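The pile is held neatly and leans 20° over the box. In the wrist view the near wall's rim corners are at about (199,95) and (369,95), and the far wall's inner rim is at row 166–215. I'll check the box pose once more with these.

Run:
```python
from h import *
from station import vision
c=vision.calibration("wrist")
im=cv2.imread("pics/s5w.png")
cv2.imwrite("pics/s5c.png",cv2.resize(im[55:225,190:380],None,fx=4,fy=3.5,interpolation=0))
a=np.radians(3.9); u=np.array([np.cos(a),np.sin(a),0]); v=np.array([-u[1],u[0],0]);o=np.array([.5665,-.1995,.042])
for sx in(-1,1):
  print(proj(c,[o+.045*sx*u+.045*sy*v for sy in(-1,1)]).round(1).tolist(),proj(c,[o+.039*sx*u+.045*sy*v for sy in(-1,1)]).round(1).tolist())
```

```text
[[193.9, 85.5], [372.5, 85.5]] [[195.5, 97.1], [370.9, 97.1]]
[[213.7, 224.1], [352.9, 224.1]] [[212.7, 216.8], [353.9, 216.8]]
```

View pics/s5c.png

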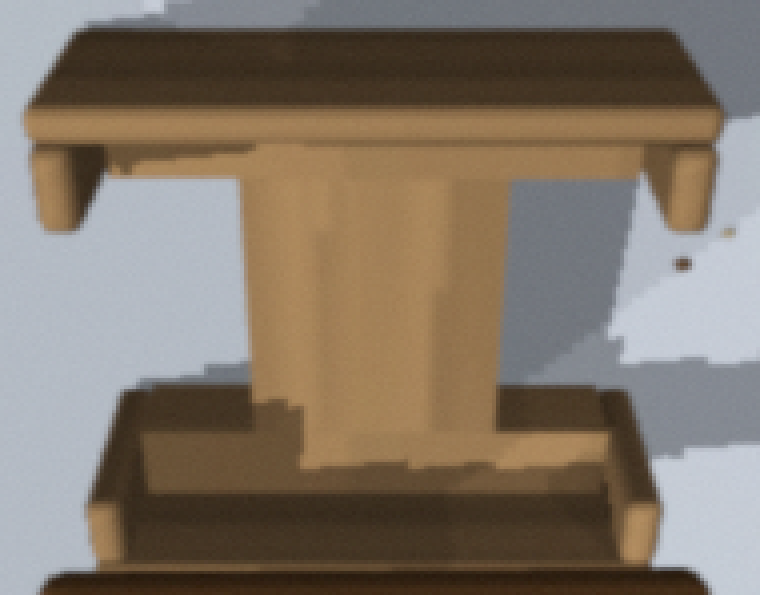

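Predicted and seen wall edges agree within about 1 px in position (rows 85.5 vs 85.6 and 216.8 vs 216.4; centre column 283). I lower the leaning pile straight down until its low edge is inside the box.

Request:
drive_tool(commands=[[1,0.0058,0.0006,0.0153,0,0,0],[1,0.0058,0,0.0153,0,0,0],[1,0.0058,0,0.0153,0,0,0],[1,0.0058,0,0.0153,0,0,0],[1,0.0039,0,0.0102,0,0,0],[1,0.0039,0,0.0102,0,0,0],[1,0.0039,0,0.0102,0,0,0],[1,0,0,0,0,0,0],[1,0,0,0,0,0,0],[1,0,0,0,0,0,0],[1,0,0,0,0,0,0]])

```text
time_s: 8.95
eef_pos: [0.573, -0.1994, 0.0239]
tcp_rot: [-0.094, 2.789, 0.015]
wrist_force: [0.6, 0.0, -1.2]
width: 0.0595
```

```bash
python3 chk.py s6
```

```text
t 8.95 tcp [ 0.57297081 -0.1993575   0.02388093] F [ 0.57797412  0.02272759 -1.24854716] w 0.059547443041947874
tilt 20.1162683580869 underside in box mm 2.5791699301387685 -0.28445508441799355 34.49159020931124
[[-9.369e-01 -6.710e-02  3.432e-01]
 [-6.330e-02  9.977e-01  2.220e-02]
 [-3.439e-01 -9.000e-04 -9.390e-01]]
```

View pics/s6.png

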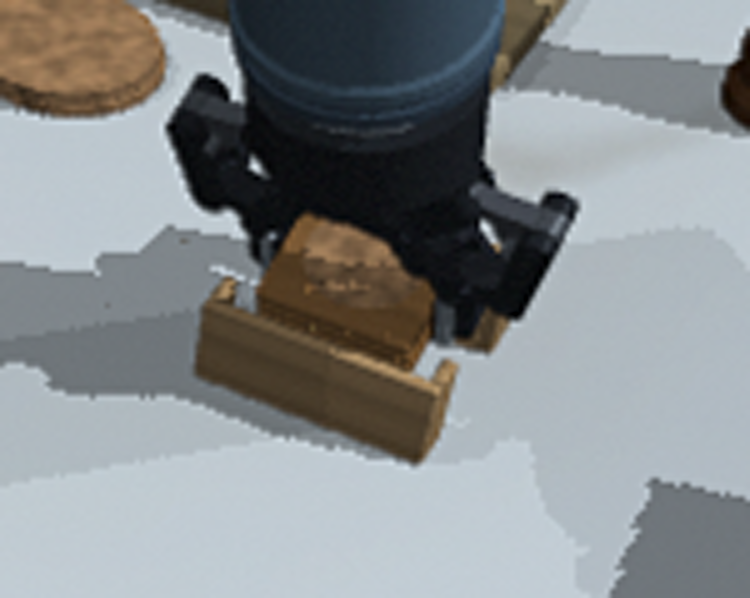

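View pics/s6w.png

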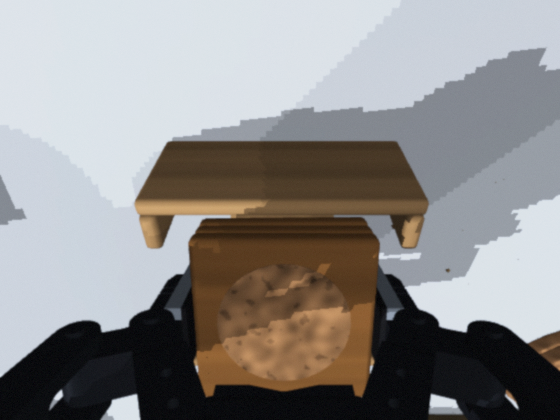

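The leaning pile hangs inside the near wall with no contact: tilt 20.1°, underside centre at 34.5 mm. Now I level it, still above the floor.

Request:
drive_tool(commands=[[1,0.001,0,0,0,0.06,0],[1,0.001,0,0,0,0.07,0],[1,0.001,0,0,0,0.08,0],[1,0.001,0,0,0,0.08,0],[1,0.001,0,0,0,0.06,0],[1,0,0,0,0,0,0],[1,0,0,0,0,0,0]])

```text
time_s: 9.75
eef_pos: [0.5678, -0.199, 0.0219]
tcp_rot: [-0.107, 3.139, 0.001]
wrist_force: [0.2, 0.1, -0.6]
width: 0.0593
```

```bash
python3 chk.py s7
```

```text
t 9.75 tcp [ 0.56778769 -0.19896163  0.02185352] F [ 0.20499356  0.13278557 -0.64260146] w 0.05925630338336902
tilt 0.07099867195437805 underside in box mm 1.3079719625991968 0.4453289206109613 33.15351096620439
[[-9.977e-01 -6.780e-02  1.200e-03]
 [-6.780e-02  9.977e-01  5.000e-04]
 [-1.200e-03  4.000e-04 -1.000e+00]]
```

View pics/s7w.png

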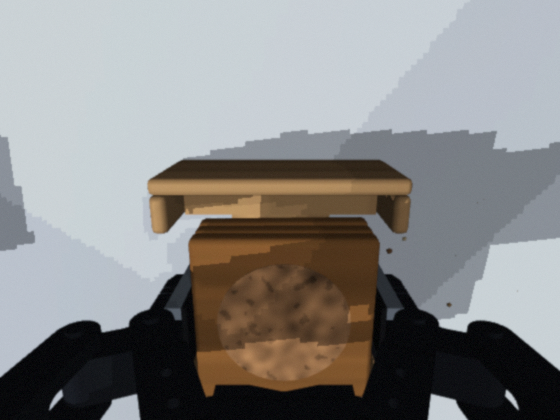

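The pile is level and clear of the walls. I lower it in small steps and watch the force.

Request:
drive_tool(commands=[[1,0,0,0.004,0,0,0],[1,0,0,0.004,0,0,0],[1,0,0,0.003,0,0,0],[1,0,0,0.002,0,0,0],[1,0,0,0.001,0,0,0],[1,0,0,0,0,0,0],[1,0,0,0,0,0,0]])

```text
time_s: 10.55
eef_pos: [0.5678, -0.1993, 0.0081]
tcp_rot: [-0.106, 3.14, -0.0]
wrist_force: [0.9, -0.5, -0.1]
width: 0.0594
```

Request:
drive_tool(commands=[[1,0,0,0.0005,0,0,0],[1,0,0,0.0005,0,0,0],[1,0,0,0,0,0,0],[1,0,0,0,0,0,0]])

```text
time_s: 10.95
eef_pos: [0.5677, -0.1993, 0.0071]
tcp_rot: [0.106, -3.14, -0.0]
wrist_force: [0.3, 0.1, -1.1]
width: 0.0594
```

```bash
python3 chk.py s8
```

```text
t 10.95 tcp [ 0.56766532 -0.19928656  0.00707907] F [ 0.34122862  0.13018835 -1.10284632] w 0.059427682937671866
tilt 0.0005178248020188868 underside in box mm 1.1771822677792017 0.13359414576580278 18.379071455570777
[[-0.9977 -0.0672 -0.    ]
 [-0.0672  0.9977  0.    ]
 [ 0.      0.     -1.    ]]
```

View pics/s8.png

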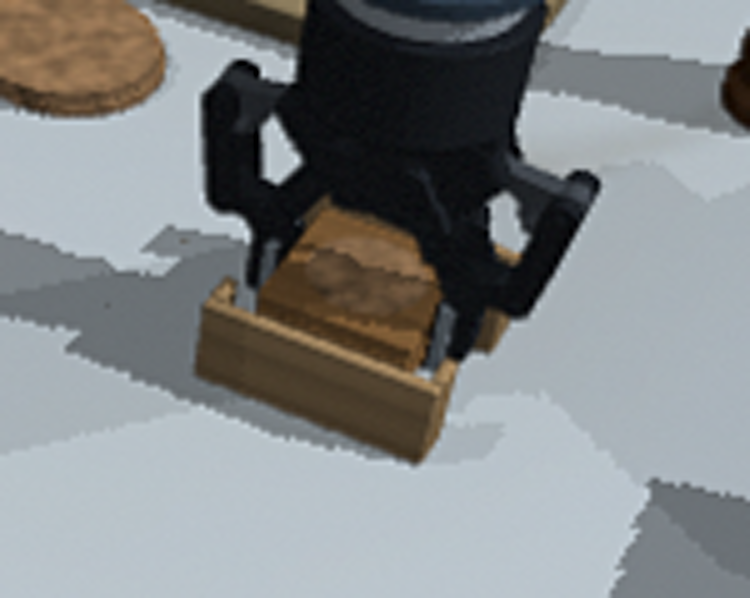

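Request:
drive_tool(commands=[[1,0,0,0.0005,0,0,0],[1,0,0,0.0004,0,0,0],[1,0,0,0,0,0,0],[1,0,0,0,0,0,0]], force=30)

```text
time_s: 11.45
eef_pos: [0.5678, -0.1994, 0.0067]
tcp_rot: [-0.106, 3.139, -0.0]
wrist_force: [-2.4, -0.4, 5.3]
width: 0.059
```

The pile touches the floor (force up to +5 N). I open gently.

Request:
drive_tool(commands=[[0.28,0,0,0,0,0,0],[0.25,0,0,0,0,0,0],[0.22,0,0,0,0,0,0],[0.18,0,0,0,0,0,0],[0.1,0,0,0,0,0,0],[0.05,0,0,0,0,0,0],[0,0,0,0,0,0,0],[0,0,0,0,0,0,0],[0,0,0,0,0,0,0]])

```text
time_s: 12.35
eef_pos: [0.5677, -0.1993, 0.0062]
tcp_rot: [-0.106, 3.14, -0.0]
wrist_force: [0.3, -0.3, -0.2]
width: 0.0856
```

```bash
python3 chk.py s9
```

```text
t 12.35 tcp [ 0.56770136 -0.19932977  0.00620293] F [ 0.31568808 -0.29495945 -0.23169212] w 0.08559939879552293
tilt 0.005115738238190672 underside in box mm 1.2092690502157892 0.08859686931589124 17.50293187170144
[[-9.977e-01 -6.720e-02  1.000e-04]
 [-6.720e-02  9.977e-01 -0.000e+00]
 [-1.000e-04 -0.000e+00 -1.000e+00]]
```

View pics/s9w.png

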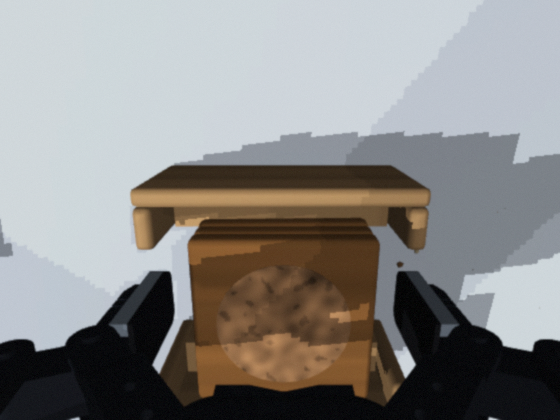

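View pics/s9.png

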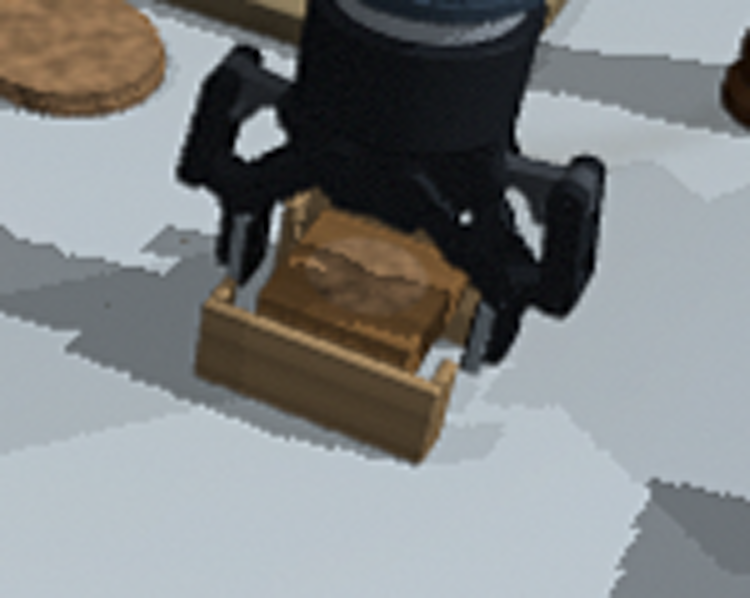

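The grip is released with both pads clear of the pile. I retreat straight up.

Request:
drive_tool(commands=[[0,0,0,-0.005,0,0,0],[0,0,0,-0.015,0,0,0],[0,0,0,-0.025,0,0,0],[0,0,0,-0.03,0,0,0],[0,0,0,-0.03,0,0,0],[0,0,0,-0.03,0,0,0],[0,0,0,-0.03,0,0,0],[0,0,0,-0.02,0,0,0],[0,0,0,0,0,0,0],[0,0,0,0,0,0,0]])

```text
time_s: 13.45
eef_pos: [0.5676, -0.1993, 0.1913]
tcp_rot: [-0.106, 3.139, -0.001]
wrist_force: [-0.1, 0.7, -0.0]
width: 0.0856
```

```bash
python3 chk.py s10
python3 - <<'E'
from h import *
from station import vision
c=vision.calibration("wrist"); im=cv2.imread("pics/s10w.png")
p=proj(c,[.5677,-.1993,.042])[0]; x,y=p.astype(int); print(p)
cv2.imwrite("pics/s10c.png",cv2.resize(im[max(0,y-75):y+75,x-90:x+90],None,fx=4,fy=4,interpolation=0))
E
```

```text
t 13.45 tcp [ 0.5675881  -0.19927513  0.19134613] F [-0.09452477  0.7101416  -0.03139334] w 0.0856483021215995
tilt 0.03961531112360859 underside in box mm 1.0944735816947715 0.1548268044098542 202.6461256965037
[[-9.977e-01 -6.720e-02  6.000e-04]
 [-6.720e-02  9.977e-01 -4.000e-04]
 [-6.000e-04 -4.000e-04 -1.000e+00]]
[281.62988072 191.71935831]
```

View pics/s10c.png

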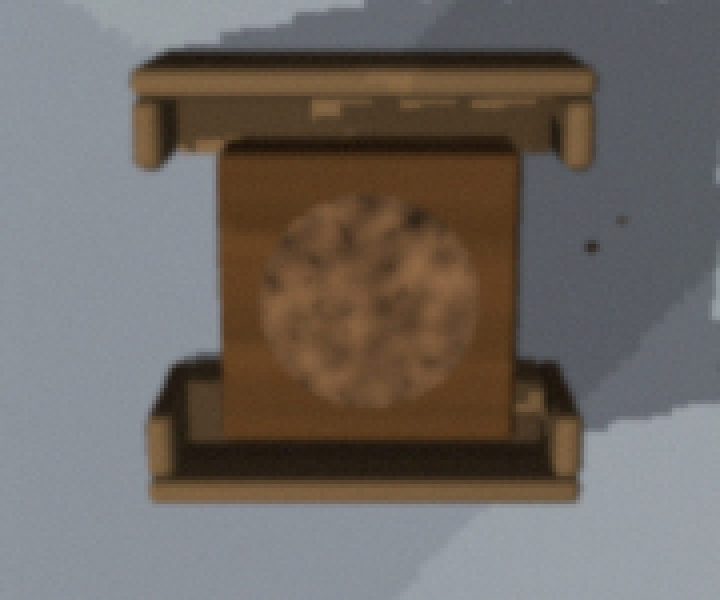

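View pics/s10.png

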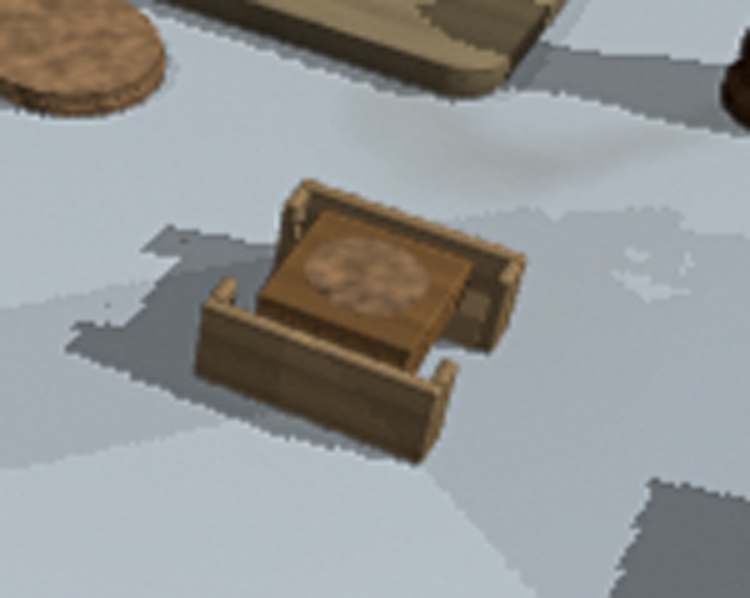

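The pile lies flat, centred and square in the box, its top level with the rim, and the gripper is well clear. I hand in.

```bash
python3 -c "
from station import order
print(order.job_done())"
```

```text
the job is handed in; nothing more can be done
None
```

The three coasters are lying flat and neatly stacked in the box, and I handed the job in at about 13.5 s of the 43 s allowed. The hand-in reports no verdict.

- **Carry and lean:** I gripped the whole pile by two opposite edges (opening 59 mm). I leaned it 20.1° with the near edge down along the −x closed wall. It was held with its underside centre about 34.5 mm above the table and about 2.6 mm from the box centre. The wrist force stayed near 1 N, so nothing was rubbing.
- **Laying down:** I levelled it above the floor and lowered it until it touched, at about 5 N. Then I opened the fingers in the gaps and withdrew straight up.
- **Last checks:** The final pictures show the pile flat, about 1 mm from the box centre, with its top level with the rim. The gripper was about 0.19 m up and touching nothing.
- **Disagreements:** No check failed. The top and wrist cameras put the pile and the box each within about 3 mm of each other, and I used the wrist readings.

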